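Hardness check of the bracket's gasket

TASK

Take the hardness gauge out of its stand by its grip and check the gasket that lies in front of the pipe bracket: set the gauge's probe on the marked spot of that gasket's tab, gauge upright, and press gently until the sprung probe is about half-way in. Finish while still holding it there, steady, for the reading; do not probe the other gaskets, and leave everything else where it lies.

Things in the scene. Friction and masses are not known exactly. Their poses are not given: they have to be found in the camera images.
- gauge_grip (a point): Centre of the grip of the hand-held hardness gauge: a black square bar 30 x 30 mm, 50 mm tall, on top of the upright gauge; x, y square to its sides, z up the gauge's axis. Below it on the same axis hang the dial case, flange, sleeve and sprung probe (see gauge); the probe's tip is 119 mm below this point when out.
- probe_tip (a point): The rounded steel tip (8 mm across) of the gauge's sprung probe, on the gauge's axis, 119 mm below the grip centre when the probe is out; it hangs inside the stand's hole at the start.
- gauge_probe (a joint): How far the probe is pushed up into the gauge, in m: 0 fully out, 0.014 fully in, 0.007 half-way. Its spring starts at 1 N and adds 0.5 N per mm: 4.5 N half-way, 8 N fully in.
- gauge: The whole gauge, loose, about 0.25 kg. Origin on its axis at the flange's flat underside (87 mm below the grip centre), z up. Flange 44 mm across, 8 mm thick; above it a round aluminium dial case 56 mm across (along y), 28 mm thick (along x), up to 64 mm; then the grip, 62 to 112 mm. Below: steel sleeve 18 mm across, 14 mm long, then the probe, out to 32 mm.
- stand: The gauge's stand: fixed grey block 76 x 76 mm, 50 mm tall, with an upright through hole of 23 mm at its centre in which sleeve and probe hang, the flange resting on top. At the left or the right end of the work area. Origin at the centre of its underside.
- bracket_mid (a point): Middle of the grey aluminium pipe bracket: omega-shaped saddle strap 120 mm long, 30 mm wide, 52 mm tall, loose. Bracket, hub cap and lamp shade stand in a row on the far side, in any order, each behind one gasket: 0.10 to 0.20 m farther from the robot (+x), within 60 mm sideways (y) of its ring centre. Row places are about 190 mm apart.
- hub_mid (a point): Middle of the steel wheel hub cap: low round dome 116 mm across, 31 mm tall, loose.
- shade_mid (a point): Middle of the terracotta lamp shade: open cone 116 mm across at the foot, 80 mm tall, loose.
- tin_mid (a point): Middle of an empty steel tin, 66 mm across, 85 mm tall, loose, at the end of the work area across from the stand.
- switch: Black plastic torch switch, 40 x 24 x 22 mm, loose on the plank.
- collar: Brass collar, a ring 42 mm across and 16 mm tall, loose on the plank.
- spot_right (a point): The marked spot on the rightmost (lowest y) gasket: centre of a thin printed circle 19 mm across on the upper face of its tab, 8 mm above the plank; z up. The tab is round, 30 mm across, 8 mm thick, on the robot's side of the ring, its centre 48 mm from the ring's centre.
- gasket_right: The rightmost (lowest y) of three like gaskets: flat blue ring of hard silicone (rigid), 76 mm outside, 54 mm inside, 8 mm thick, with one tab; 60 g, loose. Origin at the ring's centre on the plank; the tab lies along its -x.
- spot_middle (a point): The marked spot on the middle gasket: centre of a thin printed circle 19 mm across on the upper face of its tab, 8 mm above the plank; z up. The tab is round, 30 mm across, 8 mm thick, on the robot's side of the ring, its centre 48 mm from the ring's centre.
- gasket_middle: The middle of three like gaskets: flat blue ring of hard silicone (rigid), 76 mm outside, 54 mm inside, 8 mm thick, with one tab; 60 g, loose. Origin at the ring's centre on the plank; the tab lies along its -x.
- spot_left (a point): The marked spot on the leftmost (highest y) gasket: centre of a thin printed circle 19 mm across on the upper face of its tab, 8 mm above the plank; z up. The tab is round, 30 mm across, 8 mm thick, on the robot's side of the ring, its centre 48 mm from the ring's centre.
- gasket_left: The leftmost (highest y) of three like gaskets: flat blue ring of hard silicone (rigid), 76 mm outside, 54 mm inside, 8 mm thick, with one tab; 60 g, loose. Origin at the ring's centre on the plank; the tab lies along its -x.
Not all that is in view belongs to the job. Leave any green or yellow look-alike of the gasket_middle alone.

How it is judged:
By the outcome, as a careful person would: the job done as asked, in the order asked, and still so for the second after the job is handed in, while the arm keeps its last pose, push and grip.
It also fails if it takes over 42 s, if anything falls off the work surface, if the arm or the gripper's body presses on something with over 40 N, if the wrist force passes 120 N, or if a joint passes its speed limit or range.

ROBOT

A 7-joint arm with a two-finger parallel gripper is mounted at the origin on the work surface. World frame = base frame: x ahead of the robot, y to its left, z up, the work surface at z = 0. Lengths are in m, angles in degrees, forces in N, time in s.
With the tool pointing down it reaches from about 0.425 to 0.875 m from the base axis. Payload 4.7 kg.
Tool frame: the origin (TCP) lies between the finger pads; the fingertips stand 11 mm ahead of it and the grasp point (between the pads) lies 8 mm behind it (env.tcp_to_tips is the distance from the TCP to the fingertips, in m); z points along the fingers, y is the line along which they close (so a half turn about z gives the same grasp; the last joint's range is limited). The gripper opens to 87 mm and grips with 3 to 60 N. Pads are 19 mm wide; open, the fingers measure 117 mm over their backs; the gripper's body (75 mm by 190 mm) begins 51 mm behind the grasp point.
Start: joints at [-66.572, 18.392, -4.016, 83.108, 1.295, 78.541, -3.26], TCP at [0.25, 0.6, 0.207] pointing down, gripper open.
Joint ranges: [-163.93, 163.93], [-17.29, 119.83], [-79.2, 71.16], [3.27, 140.29], [-89.18, 269.18], [5.43, 117.66], [-154.24, 154.24]. Speed limits (degrees/s): [147.25, 147.25, 180, 180, 180, 180, 180].

INTERFACE

Orientations are given as [roll, pitch, yaw] about the fixed x, y, z axes, in that order (R = Rz(yaw) Ry(pitch) Rx(roll)).
In Python, from cell import env, viewer gives the robot as it stands.
- The arm moves only by the tool step_arm, never from a script. Its arguments are lists of equal length, an entry for each row: "delta_pos": the shift along the tool's x, y, z in units of 0.2 m (1.0 is 0.2 m), a list of three; "rot": the turn, a rotation vector about the tool's x, y, z in units of 1.5 rad (1.0 is 1.5 rad), a list of three; "gripper": the gripper command: -1 is shut, 1 is fully open, values between are in proportion. A call has 1 to 20 rows; each row is the pose to reach, as a shift and turn from the pose commanded when the call began, along the tool's axes at that moment; what a row does not reach only later rows make up. A row lasts 1/8 s, in which the tool goes at most 62.5 mm and 10.7 degrees, less where a joint would pass 70% of its speed; a pose out of reach is approached as far as the arm can. A call with a number of a shift or a turn outside -1 to 1 is refused whole. A call with a gripper value outside its range is refused whole. The fingers move at their own pace and stop on an object; "squeeze" is the grip in N (left out, the last holds). Time passes only in rows, so rows that repeat a pose let the fingers close. It gives the time, the measured TCP pose, the force, the opening and the grip force at its end, in the units of the state.
- env.get_obs(): the state, without advancing time (a new reading comes with each control period).
- viewer.read_camera(name): name is "scene" or "side" or "wrist"; returns a dict with "img" (400x640x3 uint8, red, green, blue), "fx", "fy", "cx", "cy" (pixels), "pose" (4x4, takes a point from camera to world coordinates). Camera axes: x right, y down, z forward; pixel columns grow to the right and rows downward; lengths in m; the calibration is good to about 2 mm. The wrist camera is an equidistant fisheye: a pixel r from the principal point sees the ray r / f radians off the axis. A picture is of the moment at which its call begins. There is no depth.
- env.sign_off(): hands the job in; it is judged then, once.
The state is a dict: "time_s": time; "qpos": joint angles; "joint_velocities": joint speeds; "effort": joint torques, N m; "tool_pos": TCP position; "tool_rot": TCP orientation; "force": force on the tool from outside, world axes, zero at the start; "wrist_torque": the same for the moment, N m; "grip_width": finger opening in m; "grasp_force": force on a finger pad.
Only numpy, scipy, OpenCV 4.12 (cv2) and the standard library are available. Lean on these libraries where they do the work, as an engineer would, in place of code of your own. Each camera call takes 0.05 s, during which the arm holds its last target. There are 200 camera calls.

## Working session

There is one attempt and no reset: what is moved stays moved. The work goes in short steps, Python scripts to look and compute and a tool call to move; the robot and the scene stay as the last step left them, time stands still between calls to the robot, and variables do not carry over. Pictures are saved under pics/ and viewed, at most 10 in all, crops included, and the job is handed in when it is done.

Besides the shell and the picture viewer there is one more tool, called after "Call:" as a command line: name --argument value ..., lists and objects as JSON in quotes. step_arm: Moves the arm, as the interface text tells. Shifts and turns lie within -1 to 1; 1 stands for 0.2 m of shift or 1.5 rad of turn. Its arguments: {"type":"object","properties":{"delta_pos":{"type":"array"},"rot":{"type":"array"},"gripper":{"type":"array"},"squeeze":{"type":"number"}},"required":["delta_pos","rot","gripper"]}

```bash
mkdir -p pics; ls; python3 - <<'E'
from cell import env, viewer
import cv2,pickle
D={}
for n in ["scene","side"]:
    c=viewer.read_camera(n);D[n]=c
    cv2.imwrite(f"pics/{n}0.png",cv2.cvtColor(c["img"],cv2.COLOR_RGB2BGR))
    print(n,c["fx"],c["cx"],c["cy"],c["pose"].round(3).tolist())
pickle.dump(D,open("d0.pkl","wb"))
o=env.get_obs();print({k:o[k] for k in("time_s","tool_pos","tool_rot","force","grip_width")})
E
```

```text
pics
scene 378.7187963121316 317.6237679914865 196.60023623368258 [[-0.682, 0.583, -0.442, 1.025], [0.731, 0.554, -0.398, 0.391], [0.013, -0.595, -0.804, 0.874], [0.0, 0.0, 0.0, 1.0]]
side 405.34043452353126 321.9770797004127 204.73439389308007 [[0.999, -0.04, 0.031, 0.559], [-0.049, -0.577, 0.815, -0.908], [-0.015, -0.816, -0.578, 0.771], [0.0, 0.0, 0.0, 1.0]]
{'time_s': 0.1, 'tool_pos': array([0.24982256, 0.59949527, 0.20585855]), 'tool_rot': array([-1.79899861e+02,  4.78610852e-03,  1.57383469e+02]), 'force': array([ 0.52220564, -0.20313401,  0.02249485]), 'grip_width': 0.08685547525220237}
```

View pics/scene0.png

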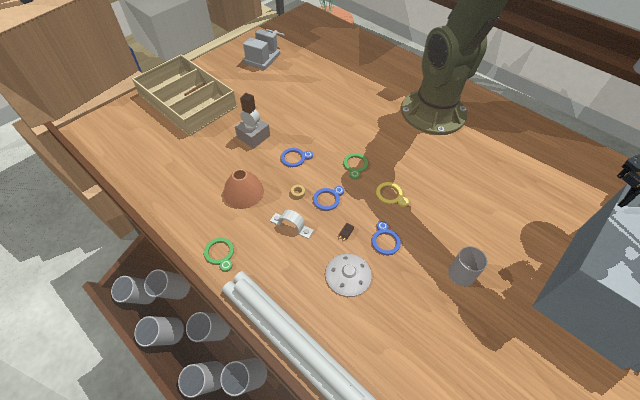

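View pics/side0.png

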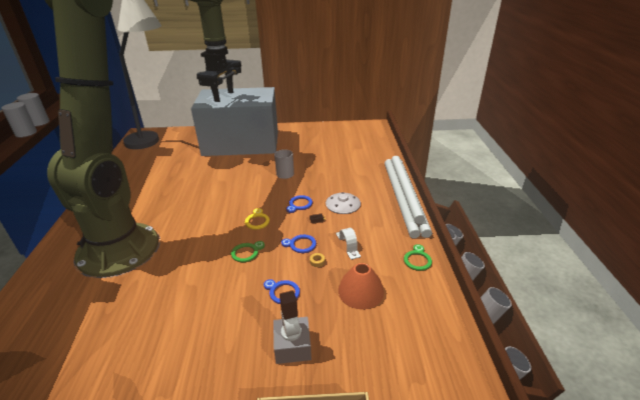

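The bracket (scene 292,222; side 348,240) stands behind the middle blue gasket (scene 327,199, with its spot at 339,190). The stand with the gauge is at scene (252,130), side (291,335). Next I'll measure these.

```bash
cat > h.py <<'E'
import numpy as np,cv2
def ray(c,u,v):
    P=c["pose"];d=P[:3,:3]@np.array([(u-c["cx"])/c["fx"],(v-c["cy"])/c["fy"],1]);return P[:3,3],d/np.linalg.norm(d)
def plane(c,u,v,z):
    o,d=ray(c,u,v);return o+d*(z-o[2])/d[2]
def tri(rs):
    A=sum(np.eye(3)-np.outer(d,d) for o,d in rs);b=sum((np.eye(3)-np.outer(d,d))@o for o,d in rs)
    p=np.linalg.solve(A,b);return p,[round(1e3*np.linalg.norm(np.cross(p-o,d)),1) for o,d in rs]
E
python3 - <<'E'
import pickle;from h import *
D=pickle.load(open("d0.pkl","rb"))
for n,c in D.items():
    hsv=cv2.cvtColor(c["img"],cv2.COLOR_RGB2HSV)
    m=cv2.inRange(hsv,(108,120,80),(128,255,255))
    k,_,s,ce=cv2.connectedComponentsWithStats(m)
    for i in range(1,k):
        if 80<s[i,4]<3000: print(n,"blue",s[i],plane(c,*ce[i],.008).round(3))
ims=[]
for n,(x,y) in {"scene":(250,120),"side":(290,320)}.items():
    ims.append(cv2.resize(D[n]["img"][y-40:y+50,x-40:x+40],None,fx=5,fy=5,interpolation=cv2.INTER_CUBIC))
cv2.imwrite("pics/crop.png",cv2.cvtColor(np.hstack(ims),cv2.COLOR_RGB2BGR))
c,s=D["scene"],D["side"]
for nm,a,b in [("grip",(248,103),(289,305)),("bracket",(292,222),(348,240)),("spotM",(339,190),(286,242)),("hub",(349,274),(343,203)),("shade top",(239,174),(362,268)),("tin top",(471,254),(284,153))]:
    print(nm,*tri([ray(c,*a),ray(s,*b)]))
E
```

```text
scene blue [281 148  25  18 131] [ 0.489 -0.199  0.008]
scene blue [313 186  31  23 193] [ 0.532 -0.016  0.008]
scene blue [372 222  28  32 265] [0.527 0.186 0.008]
side blue [289 196  23  16 130] [0.525 0.183 0.008]
side blue [282 235  34  17 195] [ 0.529 -0.017  0.008]
side blue [264 281  35  22 200] [ 0.48  -0.191  0.008]
grip [ 0.51013852 -0.3574442   0.13777366] [np.float64(0.5), np.float64(0.5)]
bracket [ 0.66448531 -0.02524051  0.01891826] [np.float64(1.4), np.float64(1.4)]
spotM [ 0.4878488  -0.00992102  0.00765665] [np.float64(0.0), np.float64(0.0)]
hub [0.66898905 0.17940102 0.00466541] [np.float64(1.5), np.float64(1.5)]
shade top [ 0.68008066 -0.20728484  0.08343038] [np.float64(0.4), np.float64(0.4)]
tin top [0.47521333 0.37447115 0.09495487] [np.float64(2.7), np.float64(2.7)]
```

View pics/crop.png

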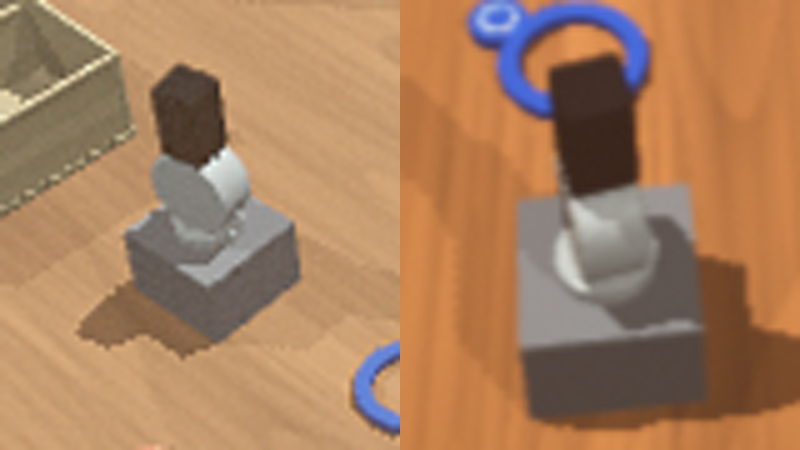

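```bash
python3 - <<'E'
import pickle;from h import *
D=pickle.load(open("d0.pkl","rb"))
for n,o,pts in [("side",(170,280),[(552,68),(625,55),(632,97),(558,112)]),("scene",(210,80),[(180,65),(220,80),(193,108),(153,92)])]:
    P=np.array([plane(D[n],o[0]+a/5,o[1]+b/5,.162)[:2] for a,b in pts]);e=np.roll(P,-1,0)-P
    print(n,P.round(4).tolist(),P.mean(0),np.linalg.norm(e,axis=1).round(3),np.degrees(np.arctan2(e[:,1],e[:,0])).round())
for n,o,pts in [("side",(170,280),[(517,200),(690,185),(705,330),(520,347)])]:
    P=np.array([plane(D[n],o[0]+a/5,o[1]+b/5,.05)[:2] for a,b in pts]);e=np.roll(P,-1,0)-P
    print("stand",P.round(4).tolist(),P.mean(0),np.linalg.norm(e,axis=1).round(3),np.degrees(np.arctan2(e[:,1],e[:,0])).round())
E
```

```text
side [[0.4949, -0.3486], [0.5239, -0.3435], [0.5267, -0.3656], [0.498, -0.3714]] [ 0.51087138 -0.35727302] [0.029 0.022 0.029 0.023] [  10.  -83. -169.   98.]
scene [[0.5013, -0.3709], [0.4941, -0.3439], [0.5213, -0.3363], [0.528, -0.3636]] [ 0.51117729 -0.35365034] [0.028 0.028 0.028 0.028] [ 105.   16.  -76. -165.]
stand [[0.4703, -0.3218], [0.5465, -0.3182], [0.5512, -0.3931], [0.4752, -0.3967]] [ 0.51078699 -0.35747125] [0.076 0.075 0.076 0.075] [   3.  -86. -177.   94.]
```

Call:
step_arm --delta_pos '[[-0.98,-0.4,-0.45],[-0.98,-0.4,-0.45],[-0.98,-0.4,-0.45],[-0.98,-0.4,-0.45],[-0.98,-0.4,-0.45],[-0.98,-0.4,-0.45]]' --rot '[[0,0,0.645],[0,0,0.645],[0,0,0.645],[0,0,0.645],[0,0,0.645],[0,0,0.645]]' --gripper '[1,1,1,1,1,1]'

```text
time_s: 0.85
tool_pos: [0.4002, 0.4504, 0.2966]
tool_rot: [-180.0, 0.0, 101.9]
force: [0.7, 0.6, -0.5]
grip_width: 0.0875
grasp_force: 0.0
```

Call:
step_arm --delta_pos '[[-0.945,0.36,0],[-0.945,0.36,0],[-0.945,0.36,0],[-0.945,0.36,0]]' --rot '[[0,0,0],[0,0,0],[0,0,0],[0,0,0]]' --gripper '[1,1,1,1]'

```text
time_s: 1.35
tool_pos: [0.5119, 0.276, 0.2965]
tool_rot: [-180.0, 0.1, 101.7]
force: [-0.5, -0.1, 0.5]
grip_width: 0.0871
grasp_force: 0.0
```

Call:
step_arm --delta_pos '[[-0.98,-0.21,0],[-0.98,-0.21,0],[-0.98,-0.21,0],[-0.98,-0.21,0]]' --rot '[[0,0,0],[0,0,0],[0,0,0],[0,0,0]]' --gripper '[1,1,1,1]'

```text
time_s: 1.85
tool_pos: [0.509, 0.0765, 0.297]
tool_rot: [180.0, 0.0, 101.8]
force: [0.9, 0.0, 0.2]
grip_width: 0.0867
grasp_force: 0.0
```

Call:
step_arm --delta_pos '[[-0.98,-0.21,0],[-0.98,-0.21,0],[-0.98,-0.21,0],[-0.98,-0.21,0]]' --rot '[[0,0,0],[0,0,0],[0,0,0],[0,0,0]]' --gripper '[1,1,1,1]'

```text
time_s: 2.35
tool_pos: [0.5084, -0.1232, 0.2969]
tool_rot: [-180.0, 0.1, 101.8]
force: [0.3, 0.9, 0.3]
grip_width: 0.0869
grasp_force: 0.0
```

Call:
step_arm --delta_pos '[[-0.98,-0.21,0],[-0.98,-0.21,0],[-0.98,-0.21,0],[-0.98,-0.21,0],[-0.98,-0.21,0]]' --rot '[[0,0,0],[0,0,0],[0,0,0],[0,0,0],[0,0,0]]' --gripper '[1,1,1,1,1]'

```text
time_s: 2.98
tool_pos: [0.5093, -0.3189, 0.2959]
tool_rot: [-179.9, -0.1, 102.1]
force: [0.5, 0.8, 0.2]
grip_width: 0.0871
grasp_force: 0.0
```

```bash
python3 - <<'E'
from cell import env, viewer
import cv2,pickle
c=viewer.read_camera("wrist");pickle.dump(c,open("w1.pkl","wb"))
cv2.imwrite("pics/w1.png",cv2.cvtColor(c["img"],cv2.COLOR_RGB2BGR))
print(c["fx"],c["cx"],c["cy"],c["pose"].round(3).tolist())
o=env.get_obs();print(o["tool_pos"],o["tool_rot"],o["qpos"])
E
```

```text
309.70691628693146 319.33323929652914 199.2042795032602 [[0.978, 0.203, 0.049, 0.496], [0.209, -0.947, -0.243, -0.253], [-0.002, 0.248, -0.969, 0.473], [0.0, 0.0, 0.0, 1.0]]
[ 0.5096833  -0.31772905  0.29608434] [-1.79985315e+02 -1.14510041e-01  1.02175244e+02] [-8.82561687 13.35144859 46.47967133 83.6594188  -9.71525706 87.19678749
 49.54105646]
```

View pics/w1.png

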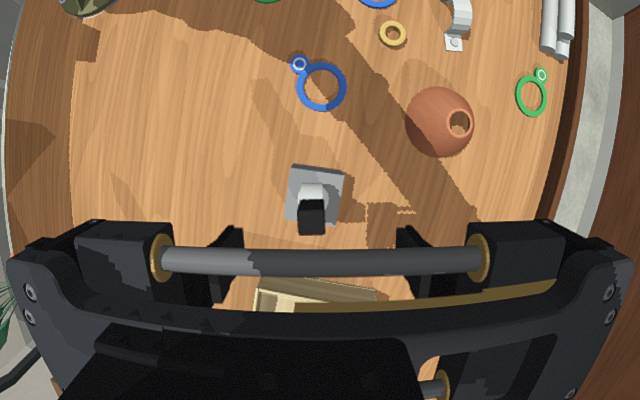

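The grip shows at about (311,217), with its top face in the lower part. The dial and stand are above it at (315,190). I'll zoom in.

```bash
python3 - <<'E'
import pickle;from h import *
c=pickle.load(open("w1.pkl","rb"))
cr=cv2.resize(c["img"][155:245,270:360],None,fx=6,fy=6,interpolation=cv2.INTER_CUBIC)
cr=np.clip((cr/255.)**.5*255,0,255).astype(np.uint8)
cv2.imwrite("pics/w1c.png",cv2.cvtColor(cr,cv2.COLOR_RGB2BGR))
E
```

```text
(no output)
```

View pics/w1c.png

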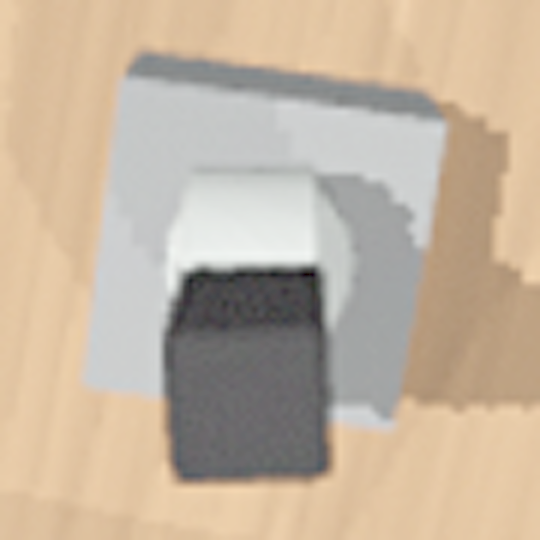

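The top face's corners in the crop are (168,335), (326,325), (330,472) and (178,480).

```bash
cat >> h.py <<'E'
def fray(c,u,v):
    a=np.array([(u-c["cx"])/c["fx"],(v-c["cy"])/c["fy"]]);t=np.linalg.norm(a)
    d=c["pose"][:3,:3]@np.r_[a/t*np.sin(t),np.cos(t)];return c["pose"][:3,3],d
def fplane(c,u,v,z):
    o,d=fray(c,u,v);return o+d*(z-o[2])/d[2]
E
python3 - <<'E'
import pickle;from h import *
c=pickle.load(open("w1.pkl","rb"))
for z,pts in [(.162,[(168,335),(326,325),(330,472),(178,480)]),(.05,[(125,75),(446,122),(393,428),(83,385)])]:
    P=np.array([fplane(c,270+(a+.5)/6-.5,155+(b+.5)/6-.5,z)[:2] for a,b in pts]);e=np.roll(P,-1,0)-P
    print(P.mean(0),np.linalg.norm(e,axis=1).round(4),np.degrees(np.arctan2(e[:,1],e[:,0])).round(1))
# spots
print(fplane(c,300,64,.008))
E
```

```text
[ 0.5086845  -0.35671866] [0.0277 0.0274 0.0273 0.0272] [  15.9  -76.2 -164.6  104.6]
[ 0.50839128 -0.35769466] [0.075  0.0756 0.0754 0.0759] [   3.6  -86.6 -176.2   93.1]
[ 0.44845432 -0.17281667  0.008     ]
```

Call:
step_arm --delta_pos '[[-0.18,-0.044,0],[-0.18,-0.044,0],[-0.18,-0.044,0.2],[-0.18,-0.044,0.4]]' --rot '[[0,0,-0.035],[0,0,-0.035],[0,0,-0.035],[0,0,-0.035]]' --gripper '[1,1,1,1]'

```text
time_s: 3.52
tool_pos: [0.5091, -0.3541, 0.2162]
tool_rot: [179.8, -0.1, 105.2]
force: [0.9, 0.5, -0.5]
grip_width: 0.087
grasp_force: 0.0
```

Call:
step_arm --delta_pos '[[0,0,0],[0,0,0]]' --rot '[[0,0,0],[0,0,0]]' --gripper '[1,1]'

```text
time_s: 3.78
tool_pos: [0.5085, -0.3564, 0.2185]
tool_rot: [179.9, 0.0, 105.1]
force: [0.7, -0.6, 0.8]
grip_width: 0.0871
grasp_force: 0.0
```

```bash
python3 - <<'E'
from cell import env
o=env.get_obs();print(o["tool_pos"],o["tool_rot"],o["qpos"].round(1),o["force"])
E
```

```text
[ 0.50852959 -0.35637483  0.21850126] [1.79882321e+02 3.39045662e-02 1.05093781e+02] [ -4.3  18.   46.3  88.2 -13.2  79.4  58.1] [ 0.71141564 -0.5562441   0.84193919]
```

Call:
step_arm --delta_pos '[[0,0,0.2],[0,0,0.35],[0,0,0.43],[0,0,0.435],[0,0,0.435],[0,0,0.435],[0,0,0.435],[0,0,0.435],[0,0,0.435],[0,0,0.435],[0,0,0.435]]' --rot '[[0,0,0],[0,0,0],[0,0,0],[0,0,0],[0,0,0],[0,0,0],[0,0,0],[0,0,0],[0,0,0],[0,0,0],[0,0,0]]' --gripper '[1,1,1,1,0,-0.2,-0.5,-1,-1,-1,-1]' --squeeze 30

```text
time_s: 5.15
tool_pos: [0.5072, -0.3575, 0.1298]
tool_rot: [180.0, -0.0, 105.0]
force: [-0.4, 0.2, -0.0]
grip_width: 0.03
grasp_force: 29.9
```

Call:
step_arm --delta_pos '[[0,0,-0.1],[0,0,-0.2],[0,0,-0.3],[0,0,-0.4],[0,0,-0.45],[0,0,-0.45]]' --rot '[[0,0,0],[0,0,0],[0,0,0],[0,0,0],[0,0,0],[0,0,0]]' --gripper '[-1,-1,-1,-1,-1,-1]'

```text
time_s: 5.9
tool_pos: [0.5074, -0.3579, 0.2207]
tool_rot: [179.9, 0.1, 105.0]
force: [-0.1, 0.1, -3.2]
grip_width: 0.0299
grasp_force: 29.9
```

Call:
step_arm --delta_pos '[[0.1,0.02,0],[0.25,0.05,0],[0.4,0.08,0],[0.55,0.115,0],[0.7,0.146,0],[0.85,0.177,0]]' --rot '[[0,0,0],[0,0,0],[0,0,0],[0,0,0],[0,0,0],[0,0,0]]' --gripper '[-1,-1,-1,-1,-1,-1]'

```text
time_s: 6.65
tool_pos: [0.4966, -0.183, 0.2189]
tool_rot: [-179.9, -0.0, 105.0]
force: [0.5, -0.3, -3.4]
grip_width: 0.0295
grasp_force: 29.9
```

Call:
step_arm --delta_pos '[[0.15,0.03,0],[0.3,0.06,0],[0.45,0.095,0],[0.6,0.125,0],[0.75,0.156,0],[0.82,0.17,0],[0.85,0.177,0],[0.85,0.177,0],[0.85,0.177,0]]' --rot '[[0,0,0],[0,0,0],[0,0,0],[0,0,0],[0,0,0],[0,0,0],[0,0,0],[0,0,0],[0,0,0]]' --gripper '[-1,-1,-1,-1,-1,-1,-1,-1,-1]'

```text
time_s: 7.78
tool_pos: [0.4878, -0.0122, 0.2198]
tool_rot: [-180.0, 0.0, 104.8]
force: [-0.7, -1.2, -3.7]
grip_width: 0.0298
grasp_force: 29.9
```

```bash
python3 - <<'E'
from cell import env, viewer
import cv2,pickle,numpy as np
D={n:viewer.read_camera(n) for n in("scene","side","wrist")};pickle.dump(D,open("d2.pkl","wb"))
a=[]
for n,(x,y) in {"scene":(335,165),"side":(290,215)}.items():
    a.append(cv2.resize(D[n]["img"][y-50:y+50,x-33:x+33],None,fx=6,fy=6,interpolation=cv2.INTER_CUBIC))
cv2.imwrite("pics/d2.png",cv2.cvtColor(np.hstack(a),cv2.COLOR_RGB2BGR))
o=env.get_obs();print(o["tool_pos"],o["tool_rot"],o["qpos"].round(1),o["force"],o["grip_width"])
E
```

```text
[ 0.48773754 -0.01171567  0.21987964] [1.79996384e+02 5.30570688e-03 1.04870697e+02] [-33.1  -3.1  30.5 105.3   1.6  77.4  11.9] [ 0.18675728 -0.25436574 -3.31978286] 0.029958692130591266
```

View pics/d2.png

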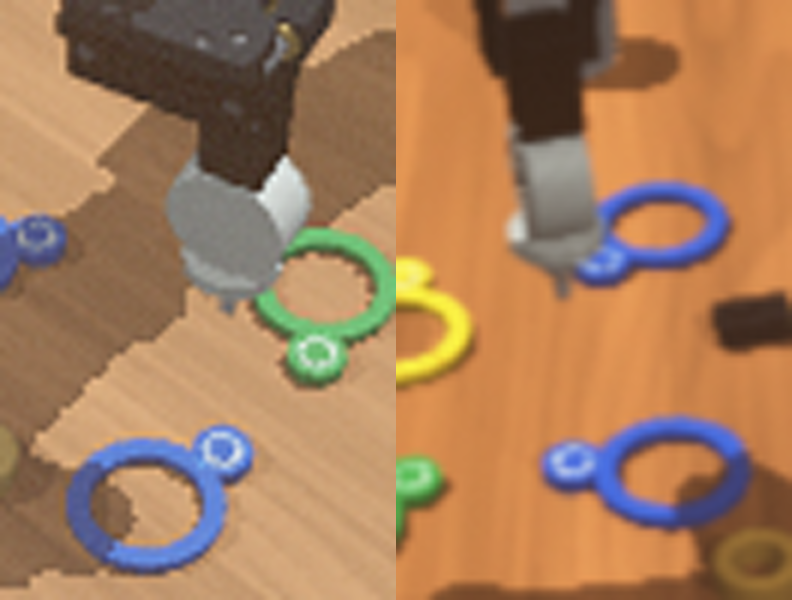

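The spot is at (222,450) in the left crop and (573,461) in the right. The probe tip is at (229,308) and (563,293).

```bash
python3 - <<'E'
import pickle;from h import *
D=pickle.load(open("d2.pkl","rb"));c,s=D["scene"],D["side"]
A=lambda p:(302+(p[0]+.5)/6-.5,115+(p[1]+.5)/6-.5)
B=lambda p:(257+(p[0]-396+.5)/6-.5,165+(p[1]+.5)/6-.5)
for n,a,b in [("spot",(222,450),(573,461)),("tip",(229,308),(563,293)),("gripbottom",(240,185),(548,137))]:
    a,b=A(a),B(b);p,e=tri([ray(c,*a),ray(s,*b)]);z={"spot":.008,"tip":.108,"gripbottom":.201}[n]
    print(n,p.round(4),e,plane(c,*a,z).round(4),plane(s,*b,z).round(4))
# white ring of the spot in each view, by mask
for n,k,P in (("scene",c,A((222,450))),("side",s,B((573,461)))):
    u,v=int(P[0]),int(P[1]);w=k["img"][v-8:v+9,u-8:u+9].astype(int);m=(w[...,0]>130)&(w[...,2]>190)
    y,x=np.nonzero(m);print(n,m.sum(),plane(k,u-8+(x.min()+x.max())/2,v-8+(y.min()+y.max())/2,.008).round(4),plane(k,u-8+x.mean(),v-8+y.mean(),.008).round(4))
E
```

```text
spot [ 0.4886 -0.0106  0.0102] [np.float64(0.4), np.float64(0.4)] [ 0.4878 -0.0116  0.008 ] [ 0.488  -0.0077  0.008 ]
tip [ 0.4905 -0.0131  0.1127] [np.float64(0.0), np.float64(0.0)] [ 0.4872 -0.0156  0.108 ] [ 0.49   -0.0067  0.108 ]
gripbottom [ 0.4913 -0.0107  0.1945] [np.float64(2.1), np.float64(2.1)] [ 0.4989 -0.0068  0.201 ] [ 0.4902 -0.0188  0.201 ]
scene 24 [ 0.4907 -0.0152  0.008 ] [ 0.4881 -0.012   0.008 ]
side 19 [ 0.4877 -0.0058  0.008 ] [ 0.4862 -0.006   0.008 ]
```

Call:
step_arm --delta_pos '[[0.005,0,0.1],[0.01,0,0.2],[0.01,0,0.3],[0.01,0,0.38],[0.01,0,0.43],[0.01,0,0.44],[0.01,0,0.44],[0.01,0,0.44]]' --rot '[[0,0,0],[0,0,0],[0,0,0],[0,0,0],[0,0,0],[0,0,0],[0,0,0],[0,0,0]]' --gripper '[-1,-1,-1,-1,-1,-1,-1,-1]'

```text
time_s: 8.93
tool_pos: [0.4877, -0.0088, 0.1325]
tool_rot: [179.9, 0.0, 105.0]
force: [-0.3, 0.5, -3.3]
grip_width: 0.0295
grasp_force: 29.9
```

```bash
python3 - <<'E'
from cell import env, viewer
import cv2,pickle,numpy as np
D={n:viewer.read_camera(n) for n in("scene","side")};pickle.dump(D,open("d3.pkl","wb"))
a=[]
for n,(x,y) in {"scene":(339,180),"side":(287,232)}.items():
    a.append(cv2.resize(D[n]["img"][y-25:y+25,x-33:x+33],None,fx=6,fy=6,interpolation=cv2.INTER_CUBIC))
cv2.imwrite("pics/d3.png",cv2.cvtColor(np.hstack(a),cv2.COLOR_RGB2BGR))
o=env.get_obs();print(o["tool_pos"],o["tool_rot"],o["force"],o["grip_width"])
E
```

```text
[ 0.4876228  -0.00886753  0.13239856] [ 1.79934606e+02 -2.24716872e-03  1.04954802e+02] [-0.37869295  0.2249731  -2.45792342] 0.030064176894629514
```

View pics/d3.png

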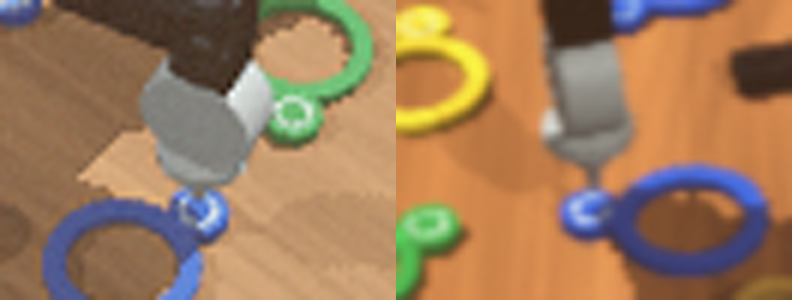

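The probe is just above the tab: the tip is at about (199,195) in the left crop and (594,197) in the right. The spot is at (200,211) and (590,209).

```bash
python3 - <<'E'
import pickle;from h import *
D=pickle.load(open("d3.pkl","rb"));c,s=D["scene"],D["side"]
A=lambda p:(306+(p[0]+.5)/6-.5,155+(p[1]+.5)/6-.5)
B=lambda p:(254+(p[0]-396+.5)/6-.5,207+(p[1]+.5)/6-.5)
for n,a,b,z in [("spot",(200,211),(590,209),.008),("tip",(199,195),(594,197),.0204)]:
    a,b=A(a),B(b);p,e=tri([ray(c,*a),ray(s,*b)])
    print(n,p.round(4),e,plane(c,*a,z).round(4),plane(s,*b,z).round(4))
E
```

```text
spot [ 0.4881 -0.0098  0.0095] [np.float64(0.4), np.float64(0.4)] [ 0.4876 -0.0105  0.008 ] [ 0.4875 -0.0077  0.008 ]
tip [ 0.4893 -0.0119  0.0197] [np.float64(1.2), np.float64(1.2)] [ 0.4883 -0.0115  0.0204] [ 0.4904 -0.0136  0.0204]
```

Call:
step_arm --delta_pos '[[0.011,-0.002,0],[0.011,-0.002,0.02],[0.011,-0.002,0.04],[0.011,-0.002,0.055],[0.011,-0.002,0.065],[0.011,-0.002,0.075],[0.011,-0.002,0.075],[0.011,-0.002,0.075]]' --rot '[[0,0,0],[0,0,0],[0,0,0],[0,0,0],[0,0,0],[0,0,0],[0,0,0],[0,0,0]]' --gripper '[-1,-1,-1,-1,-1,-1,-1,-1]'

```text
time_s: 10.02
tool_pos: [0.4862, -0.007, 0.117]
tool_rot: [180.0, -0.0, 105.0]
force: [-1.6, -1.1, -0.7]
grip_width: 0.0296
grasp_force: 29.9
```

```bash
python3 - <<'E'
from cell import env, viewer
import numpy as np
f=[];z=[]
for i in range(8):
    viewer.read_camera("side");o=env.get_obs();f.append(o["force"]);z.append(o["tool_pos"])
print(np.mean(f,0),np.std(f,0),np.mean(z,0),o["time_s"])
E
```

```text
[-1.11507633 -0.52309837 -0.84768374] [0.46286751 0.51594501 0.40821205] [ 0.4862321  -0.00692659  0.11695144] 10.425
```

Call:
step_arm --delta_pos '[[0,0,0.006],[0,0,0.012],[0,0,0.018],[0,0,0.021],[0,0,0.021],[0,0,0.021],[0,0,0.021]]' --rot '[[0,0,0],[0,0,0],[0,0,0],[0,0,0],[0,0,0],[0,0,0],[0,0,0]]' --gripper '[-1,-1,-1,-1,-1,-1,-1]'

```text
time_s: 11.3
tool_pos: [0.4863, -0.0069, 0.1127]
tool_rot: [180.0, 0.0, 105.0]
force: [-0.8, -0.3, 1.2]
grip_width: 0.0302
grasp_force: 29.9
```

```bash
python3 - <<'E'
from cell import env, viewer
import numpy as np,cv2
f=[];z=[]
for i in range(8):
    s=viewer.read_camera("side");o=env.get_obs();f.append(o["force"]);z.append(o["tool_pos"])
c=viewer.read_camera("scene")
print(np.mean(f,0),np.mean(z,0),o["tool_rot"],o["time_s"])
a=[cv2.resize(k["img"][y-25:y+25,x-33:x+33],None,fx=6,fy=6,interpolation=cv2.INTER_CUBIC) for k,(x,y) in ((c,(339,180)),(s,(287,232)))]
cv2.imwrite("pics/d4.png",cv2.cvtColor(np.hstack(a),cv2.COLOR_RGB2BGR))
E
```

```text
[-0.94135301 -0.37434032  1.36177074] [ 0.48628002 -0.00689275  0.11269725] [ 1.79991551e+02 -8.85533714e-04  1.04952422e+02] 11.7
```

View pics/d4.png

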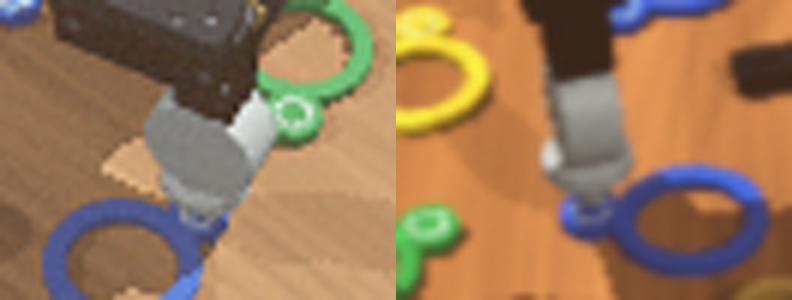

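The spring force is about 4.6 N, which means the probe is about 7 mm in, and the height agrees. The picture shows the tip inside the printed circle (about 200,213 and 593,209) and the gauge upright, so I'm handing it in.

```bash
python3 -c "
from cell import env
print(env.sign_off())"
```

```text
the job is handed in; nothing more can be done
None
```

The job is handed in at about 12 s of the 42 s: the gauge is held upright and steady on the marked spot of the middle gasket, the one in front of the pipe bracket, with its probe about 7 mm (half-way) in; the hand-in call returned no verdict.

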